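Right the toppled solvent tin against the board

TASK

The blue solvent tin has toppled and leans slantwise with its top against the metal board. Stand it up by pushing its foot along the mat towards the board, so that its top slides up the board (do not lift it off the mat), and push it on, upright, until its back is squarely home against the orange foot stop. Press it there with a firm push of about 10 N for half a second, then let go and leave it standing. Be gentle: never press on the thin tin, the board or the mat with more than 22 N, and leave the red bottle, the amber jar and everything else on the bench where they are.

Things in the scene. Friction and masses are not known exactly. Their poses are not given: they have to be found in the camera images.
- tin: rigid closed rectangular blue metal tin with paper labels, small white cap (seen only): 84 mm wide (its x), 40 mm deep (y), 120 mm tall (z, foot to top), 0.25 to 0.5 kg. Origin: centre of its underside. Starts leaning some 49 degrees towards the board, its -y side down, its underside facing away from the board. Within about 18 degrees of upright it drops onto its foot by itself.
- tin_foot (a point): middle of the tin's bottom edge on the board's side (y = -20 mm, z = 0 in the tin's frame, same axes as the tin). The leaning tin rests on this edge on the mat and with the top edge above it (z = 120 mm) on the board. It must stay down on the mat.
- rack: fixed upright aluminium board, 320 mm long (its x), 175 mm high, a dark wooden strip on top (from z = 165 mm, 2 mm proud). Origin: at bench level in the board's face, half-way along; y points level out of the face over the mat, z up. The tin leans from the +y side and is pushed towards -y. The face is slippery (friction about 0.2). Its foot carries the orange foot stop, see mat.
- red_bottle: small loose red bottle, 34 mm diameter, 66 mm tall, standing on the mat near the board to one side of the tin; origin: centre of its underside. Bystander.
- amber_jar: small loose amber jar, 42 mm diameter, 46 mm tall, standing on the mat near the board on the other side of the tin; origin: centre of its underside. Bystander.
- loupe: black eye loupe, 34 mm diameter, 34 mm tall, loose on the open bench; origin: centre of its underside. Bystander.
- screwdriver: screwdriver with green handle, 130 mm long, lying loose on the bench. Bystander.
- brush: brush with wooden handle, 150 mm long, lying loose on the bench. Bystander.
- holder: round steel and brass movement holder, 52 mm diameter, 25 mm tall, loose on the bench; origin: centre of its underside. Bystander.
- cork: cork disc, 32 mm diameter, 22 mm tall, loose on the bench; origin: centre of its underside. Bystander.
- mat (a point): middle of the black rubber mat's top, 3 mm above the bench, 45 mm out from the board's face, axes as the board's. Mat: 320 mm (x), from the board 94 mm out, then a rim 7 mm wide, 6 mm above the bench; friction about 0.6. The stop, a rigid fixed orange bar (160 mm in x, 43 mm high), is parallel to the board, its face 12 to 30 mm out from it: set differently each time, not measured.

How it is judged:
By the outcome, as a careful person would: the job done as asked, in the order asked, and still so for the second after the job is handed in, with the robot touching nothing.
It also fails if it takes over 51 s, if anything falls off the work surface, if the arm or the gripper's body presses on something with over 40 N, if the wrist force passes 120 N, or if a joint passes its speed limit or range.

ROBOT

A 6-joint arm with a two-finger parallel gripper is mounted at the origin on the work surface. World frame = base frame: x ahead of the robot, y to its left, z up, the work surface at z = 0. Lengths are in m, angles in rad, forces in N, time in s.
With the tool pointing down it reaches from about 0.35 to 0.85 m from the base axis. Payload 8.1 kg.
Tool frame: the origin (TCP) lies at the very end of the fingers, on their centre line; the grasp point (between the pads) lies 19 mm behind it (pinch_z is the distance from the TCP to the grasp point, in m); z points along the fingers, y is the direction in which the jaws open and shut (so a half turn about z gives the same grasp; the last joint's range is limited). The gripper opens to 93 mm and grips with 3 to 60 N. Pads are 15 mm wide; open, the fingers measure 128 mm over their backs; the gripper's body (75 mm by 188 mm) begins 65 mm behind the grasp point.
Start: joints at [1.088, 0.13, 1.488, -0, 1.523, -0.085], TCP at [0.232, 0.553, 0.219] pointing down, gripper open.
Joint ranges: [-2.96, 2.96], [-0.89, 2.26], [0.02, 2.5], [-1.34, 4.48], [0, 2.73], [-2.66, 2.66]. Speed limits (rad/s): [2.39, 2.39, 2.79, 3.14, 3.14, 3.14].

INTERFACE

Orientations are given as a rotation vector (axis times angle).
In Python, from plant import * gives the robot as it stands.
- The arm moves only by the tool move_arm, never from a script. Its argument "series" is a list of rows, each a list of 7 numbers: the shift along the tool's x, y, z each as a share of 10 cm, from -1 to 1, then the turn, a rotation vector about the tool's x, y, z each as a share of 180 degrees, from -1 to 1, then the opening, from -1 (shut) to 1 (fully open). In form: [[dx, dy, dz, rx, ry, rz, jaw], ...]. A call has 1 to 8 rows; each row is the pose to reach, as a shift and turn from the pose commanded when the call began, along the tool's axes at that moment, turning the shorter way round; what a row does not reach only later rows make up. A row lasts 1/10 s, in which the tool goes at most 50 mm and 8.59 degrees, less where a joint would pass 70% of its speed; a pose out of reach is approached as far as the arm can. A call with a number of a shift or a turn outside -1 to 1 is refused whole. A call with a gripper value outside its range is refused whole. The fingers move at their own pace and stop on an object; "squeeze" is the grip in N (left out, the last holds). Time passes only in rows, so rows that repeat a pose let the fingers close. It gives the time, the measured TCP pose, the force and the opening at its end, in the units of the state.
- read_state(): the state, without advancing time (a new reading comes with each control period).
- read_camera(name): name is "side" or "top"; returns a dict with "frame" (420x560x3 uint8, red, green, blue), "K" (3x3 intrinsics, pixels), "rvec" (rotation vector, rad) and "tvec" (3), from world to camera coordinates, as OpenCV has them. Camera axes: x right, y down, z forward; pixel columns grow to the right and rows downward; lengths in m; the calibration is good to about 2 mm. A picture is of the moment at which its call begins. There is no depth.
- close_job(): hands the job in, once; it reports no verdict.
The state is a dict: "t": time; "q": joint angles; "dq": joint speeds; "joint_torque": joint torques, N m; "tool_pos": TCP position; "orientation": TCP orientation; "force": force on the tool from outside, world axes, zero at the start; "wrist_torque": the same for the moment, N m; "opening": finger opening in m.
Only numpy, scipy, OpenCV 4.12 (cv2) and the standard library are available. Lean on these libraries where they do the work, as an engineer would, in place of code of your own. Each camera call takes 0.05 s, during which the arm holds its last target.

## Working session

There is one attempt and no reset: what is moved stays moved. The work goes in short steps, Python scripts to look and compute and a tool call to move; the robot and the scene stay as the last step left them, time stands still between calls to the robot, and variables do not carry over. Pictures are saved under pics/ and viewed, and the job is handed in when it is done.

Besides the shell and the picture viewer there is one more tool, called after "Emit:" by a JSON object that holds its "fn" and its "kwargs", one argument or row to a line. move_arm: Moves the arm, as the interface text tells. Shift numbers are shares of 10 cm and turn numbers shares of 180 degrees, none past 1 either way. Its arguments: {"type":"object","properties":{"series":{"type":"array","items":{"type":"array","items":{"type":"number"}}},"squeeze":{"type":"number"}},"required":["series"]}

```bash
ls; mkdir -p pics; python3 - <<'E'
from plant import *
import cv2
s=read_state();print(s)
for n in("side","top"):
    c=read_camera(n);cv2.imwrite(f"pics/{n}0.png",c["frame"][:,:,::-1]);print(n,c["K"],c["rvec"],c["tvec"])
E
```

```text
pics
{'t': 0.0, 'q': array([ 1.08762652e+00,  1.31177569e-01,  1.48925932e+00, -3.70459535e-05,
        1.52298996e+00, -8.54015701e-02]), 'dq': array([-0.00192789,  0.00088341,  0.00159735, -0.00161175, -0.00039438,
       -0.00069089]), 'joint_torque': array([ 1.09617024e-03, -5.59848225e+01, -4.91754377e+01,  7.68714887e-02,
        3.57802736e-02, -1.40565730e-04]), 'tool_pos': array([0.23214805, 0.55265974, 0.21758861]), 'orientation': array([-6.20604315e-01, -3.07919438e+00,  2.78136974e-03]), 'force': array([-0.25399189, -1.22412021,  0.62166341]), 'wrist_torque': array([-0.00352799,  0.00047083,  0.04903502]), 'opening': 0.09304757143605777}
side [[451.17947041   0.         279.29532097]
 [  0.         451.17947041 211.32215746]
 [  0.           0.           1.        ]] [ 2.16154238 -0.76273663  0.33672526] [-0.37587841  0.34698088  0.71255531]
top [[484.23304671   0.         282.64942619]
 [  0.         484.23304671 212.39476067]
 [  0.           0.           1.        ]] [ 2.18709075 -2.11640856  0.20670747] [0.08865807 0.58751062 0.84791128]
```

View pics/side0.png

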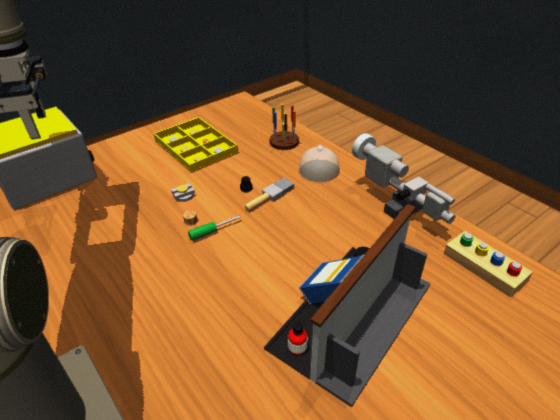

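View pics/top0.png

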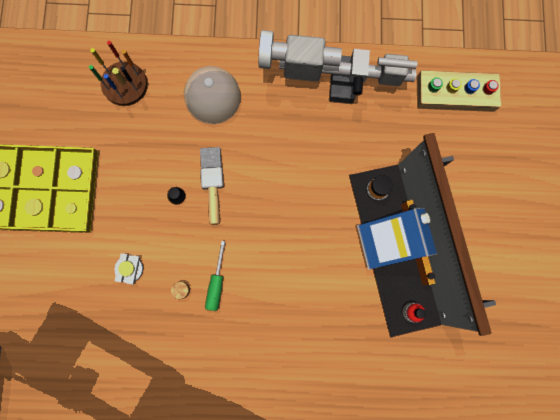

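```bash
cat >h.py <<'E'
import numpy as np,cv2
from scipy.spatial.transform import Rotation as Ro
CAL={}
def load(n,c=None):
    from plant import read_camera
    c=read_camera(n);return c
def ray(c,u,v,z=0.):
    R=Ro.from_rotvec(np.ravel(c["rvec"])).as_matrix();t=np.ravel(c["tvec"])
    o=-R.T@t;d=R.T@np.linalg.inv(c["K"])@np.array([u,v,1.])
    return o+d*(z-o[2])/d[2]
def proj(c,P):
    return cv2.projectPoints(np.array(P,float).reshape(-1,3),np.array(c["rvec"],float),np.array(c["tvec"],float),c["K"],None)[0].reshape(-1,2)
def crop(c,name,x0,y0,w,h,f):
    im=cv2.resize(c["frame"][y0:y0+h,x0:x0+w,::-1],None,fx=f,fy=f,interpolation=cv2.INTER_CUBIC)
    for i in range(0,w,20):
        cv2.putText(im,str(x0+i),(i*f,10),0,.35,(255,255,255),1);cv2.line(im,(i*f,12),(i*f,18),(255,255,255),1)
    for i in range(0,h,20):
        cv2.putText(im,str(y0+i),(0,i*f+4),0,.35,(255,255,255),1)
    cv2.imwrite(name,im)
E
python3 - <<'E'
from h import *;import pickle
a=load("top");b=load("side");pickle.dump((a,b),open("c0.pkl","wb"))
crop(a,"pics/t1.png",340,125,160,220,0+4 if 0 else 3);crop(a,"pics/t1b.png",345,190,110,100,6);crop(b,"pics/s1.png",260,190,180,190,4 if 0 else 3)
for c in(a,b):
    R=Ro.from_rotvec(np.ravel(c["rvec"])).as_matrix();print(-R.T@np.ravel(c["tvec"]))
for p in[(350,172),(392,335)]:print(ray(a,*p,.006))
E
```

```text
[0.44123246 0.13343907 0.92708708]
[ 0.10154124 -0.49260233  0.71864296]
[ 0.67571306 -0.02306363  0.006     ]
[ 0.36632067 -0.1042727   0.006     ]
```

View pics/t1b.png

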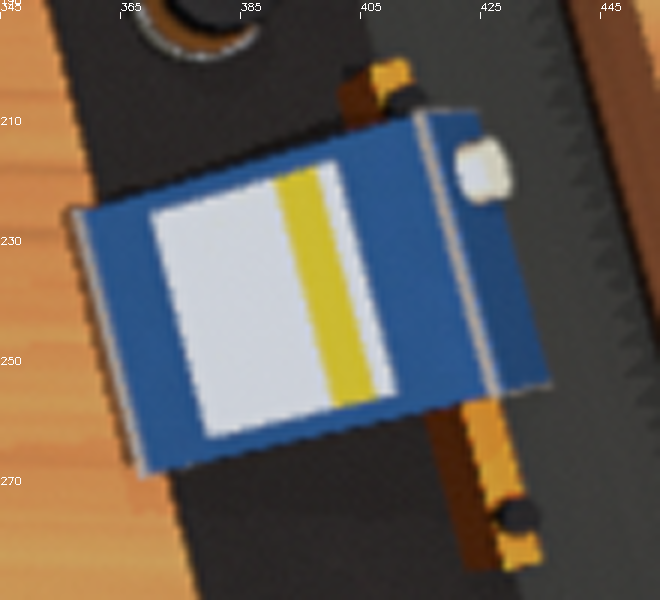

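View pics/s1.png

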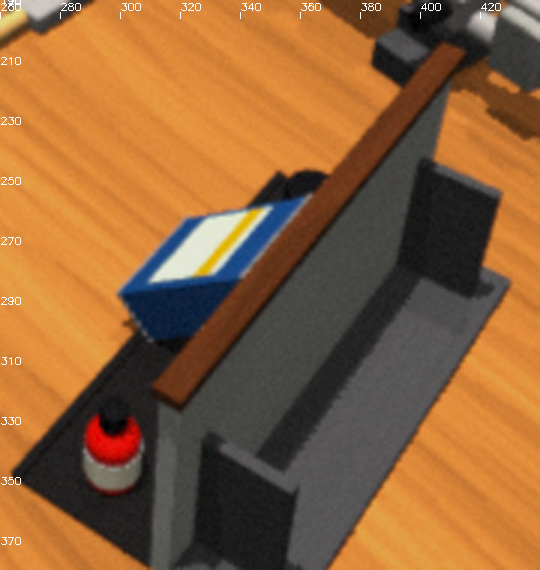

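```bash
python3 -c "
import cv2;i=cv2.imread('pics/t1.png');print(i.shape);cv2.imwrite('pics/t1c.png',i[:600])"
```

```text
(660, 480, 3)
```

View pics/t1.png

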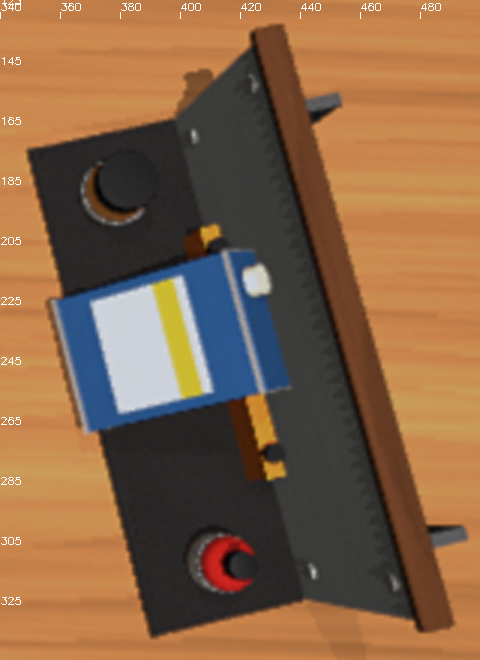

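```bash
cat >fit.py <<'E'
from h import *;import pickle
from scipy.optimize import least_squares
a,b=pickle.load(open("c0.pkl","rb"))
def rackT(p): 
    return Ro.from_euler('z',p[2]).as_matrix(),np.array([p[0],p[1],0])
# rack points (local) -> pixel
pts=[(a,(1,.101,.003),(349.5,175)),(a,(-1,.101,.003),(390.3,337)),(a,(1,0,.003),(399,165)),(a,(-1,0,.003),(441,325)),
     (a,(1,.002,.175),(423,136)),(a,(-1,.002,.175),(479,335)),
     (b,(1,-0,.175),(412,205)),(b,(-1,.002,.175),(311,320))]
if __name__=="__main__":
  for sgn in(1,-1):
    f=lambda p:np.concatenate([(proj(c,rackT(p)[0]@np.array([sgn*.16*l[0],l[1],l[2]])+rackT(p)[1])-uv).ravel() for c,l,uv in pts])
    r=least_squares(f,[.55,-.15,0 if sgn==1 else 0]);print(sgn,r.x,r.cost);print(f(r.x).reshape(-1,2).round(1))
E
python3 fit.py
```

```text
1 [ 0.54125846 -0.16038551  0.24727577] 29.289425157582624
[[ 0.3 -0.6]
 [-0.1  0.5]
 [ 0.1 -0.9]
 [ 0.7  0.5]
 [ 3.5  1.2]
 [ 1.6 -1.2]
 [-4.7  0.2]
 [-0.  -4. ]]
-1 [ 0.53334774 -0.11665045 -2.88143228] 8206.77363196138
[[ 75.4 -18.5]
 [ 80.4 -20.7]
 [-22.8   2.3]
 [-21.2   3.9]
 [-21.9   4.5]
 [-22.7   2.4]
 [-26.2  -9.5]
 [-19.9 -17.8]]
```

```bash
cat >fit2.py <<'E'
from fit import *
sgn=1
q=pts[:5]+pts[5:6]
f=lambda p:np.concatenate([(proj(c,rackT(p)[0]@np.array([.16*l[0],l[1],l[2]])+rackT(p)[1])-uv).ravel()*w for (c,l,uv),w in zip(q,[1,1,1,1,.3,.3])])
rp=least_squares(f,[.54,-.16,.247]).x
print("rack",rp)
R,t=rackT(rp)
tp=[(a,(-1,20,0),None)]
obs=[(a,(1,20,0),(356.7,224.7)),(a,(-1,20,0),(368.7,269)),(a,(1,20,120),(414.3,208.3)),(a,(-1,20,120),(427,255.8)),(a,(1,-20,120),(424.7,208)),(a,(-1,-20,120),(436.7,254)),
(b,(-1,20,0),(300,287.7)),(b,(-1,-20,0),(311.7,304))]
def tin(p,l):
    s,d,psi,phi=p
    v=np.array([42*l[0],l[1]+20,l[2]])/1000
    v=Ro.from_euler('x',phi).as_matrix()@v
    v=Ro.from_euler('z',psi).as_matrix()@v
    return R@(v+[s,d,.003])+t
g=lambda p:np.concatenate([(proj(c,tin(p,l))-uv).ravel() for c,l,uv in obs])
r=least_squares(g,[0,.09,0,.85]);p=r.x
print("tin s,d,psi,phi",p,np.degrees(p[2:]));print(g(p).reshape(-1,2).round(1))
for l in[(0,20,0),(0,-20,0),(0,-20,120)]:print(l,tin(p,l),R.T@(tin(p,l)-t))
# stop: orange top face z=.043: 
for uv in[(406.5,200.5),(413,199.5),(429,285),(435,283)]:print("stop",R.T@(ray(a,*uv,.043)-t))
E
python3 fit2.py
```

```text
rack [ 0.541094   -0.15963897  0.24871951]
tin s,d,psi,phi [ 0.01518333  0.08610531 -0.00611096  0.76509794] [-0.3501322  43.83688283]
[[ 1.1 -0.1]
 [-0.3 -0.4]
 [-0.2 -0.4]
 [-0.4  0.1]
 [ 0.3 -0.7]
 [ 0.5 -0.4]
 [-1.1  0.5]
 [-1.1  0.2]]
(0, 20, 0) [ 0.52768276 -0.04443806  0.03070431] [0.01535965 0.11495735 0.03070431]
(0, -20, 0) [ 0.53461417 -0.07244568  0.003     ] [0.01518333 0.08610531 0.003     ]
(0, -20, 120) [ 0.55458086 -0.1531246   0.08955774] [0.01467544 0.00299395 0.08955774]
stop [0.08101525 0.01660294 0.043     ]
stop [0.08026779 0.00408101 0.043     ]
stop [-0.07946866  0.01638924  0.043     ]
stop [-0.0783775   0.00461555  0.043     ]
```

```bash
cat >mv.py <<'E'
from h import *
from plant import read_state
RP=np.array([0.541094,-0.15963897,0.24871951]);R=Ro.from_euler('z',RP[2]).as_matrix();t=np.array([RP[0],RP[1],0])
def goalR(tilt,sg):
    th=np.radians(tilt);z=R@np.array([0,-np.cos(th),-np.sin(th)]);y=sg*R@np.array([1.,0,0]);return np.c_[np.cross(y,z),y,z]
def st():
    s=read_state();s["R"]=Ro.from_rotvec(s["orientation"]).as_matrix();s["rk"]=R.T@(s["tool_pos"]-t);s["fr"]=R.T@s["force"];return s
def rel(s,rackp,G):
    d=s["R"].T@(R@np.array(rackp)+t-s["tool_pos"]);w=Ro.from_matrix(s["R"].T@G).as_rotvec();return (d/.1).round(3),(w/np.pi).round(4)
def show(s):
    print("t",round(s["t"],2),"rk",(s["rk"]*1e3).round(1),"fr",s["fr"].round(1),"q",s["q"].round(2),"op",round(s["opening"],4));print("Rrack\n",(R.T@s["R"]).round(3))
E
python3 - <<'E'
from mv import *
s=st();show(s)
for sg in(1,-1):print(sg,rel(s,[.015,.26,.16],goalR(25,sg)))
E
```

```text
t 0.2 rk [-124.   766.6  218. ] fr [-0.1 -0.9  0.5] q [ 1.09  0.13  1.49 -0.    1.52 -0.09] op 0.0931
Rrack
 [[-0.798  0.602 -0.001]
 [ 0.602  0.798 -0.001]
 [ 0.    -0.001 -1.   ]]
1 (array([-4.161, -3.206,  0.583]), array([ 0.166 , -0.3338,  0.2613]))
-1 (array([-4.161, -3.206,  0.583]), array([ 0.3914,  0.1947, -0.6148]))
```

Emit:
{"fn": "move_arm", "kwargs": {
  "series": [
    [-0.3,-0.23,0,0,0,0,-0.18],
    [-0.65,-0.5,0,0,0,0,-0.18],
    [-1,-0.77,0,0,0,0,-0.18],
    [-1,-0.77,0,0,0,0,-0.18]
  ]
}}

```text
t: 0.6
tool_pos: [0.297, 0.4398, 0.2184]
orientation: [0.626, 3.077, -0.003]
force: [0.7, 0.7, -0.3]
opening: 0.0655
```

Emit:
{"fn": "move_arm", "kwargs": {
  "series": [
    [-0.35,-0.27,0,0,0,0,-0.18],
    [-0.7,-0.54,0,0,0,0,-0.18],
    [-1,-0.77,0,0,0,0,-0.18],
    [-1,-0.77,0,0,0,0,-0.18]
  ]
}}

```text
t: 1.0
tool_pos: [0.3589, 0.3309, 0.2186]
orientation: [0.626, 3.078, -0.001]
force: [0.0, 0.4, -0.2]
opening: 0.0387
```

Emit:
{"fn": "move_arm", "kwargs": {
  "series": [
    [-0.35,-0.27,0,0,0,0,-0.18],
    [-0.7,-0.54,0,0,0,0,-0.18],
    [-1,-0.77,0,0,0,0,-0.18],
    [-1,-0.77,0,0,0,0,-0.18]
  ]
}}

```text
t: 1.4
tool_pos: [0.421, 0.2217, 0.2186]
orientation: [0.626, 3.078, -0.001]
force: [-0.1, 0.4, -0.0]
opening: 0.0382
```

```bash
python3 - <<'E'
from mv import *
s=st();show(s)
for sg in(1,-1):print(sg,rel(s,[.015,.26,.16],goalR(25,sg)))
E
```

```text
t 1.4 rk [-22.5 399.2 218.6] fr [-0.   0.4 -0. ] q [ 0.38 -0.21  1.82 -0.    1.53 -0.79] op 0.0382
Rrack
 [[-0.796  0.605  0.   ]
 [ 0.605  0.796 -0.001]
 [-0.001 -0.001 -1.   ]]
1 (array([-1.14 , -0.88 ,  0.588]), array([ 0.1656, -0.3338,  0.2601]))
-1 (array([-1.14 , -0.88 ,  0.588]), array([ 0.3919,  0.1945, -0.6159]))
```

Emit:
{"fn": "move_arm", "kwargs": {
  "series": [
    [-0.1,-0.1,0,0.0166,-0.0334,0.026,-0.18],
    [-0.2,-0.2,0,0.033,-0.0667,0.052,-0.18],
    [-0.3,-0.3,0,0.05,-0.1,0.078,-0.18],
    [-0.4,-0.4,0,0.0664,-0.1335,0.104,-0.18],
    [-0.5,-0.5,0,0.083,-0.167,0.13,-0.18],
    [-0.5,-0.5,0,0.083,-0.167,0.13,-0.18]
  ]
}}

```text
t: 2.0
tool_pos: [0.4445, 0.1602, 0.2163]
orientation: [1.046, 2.424, -0.489]
force: [-0.1, 0.5, -0.2]
opening: 0.0381
```

```bash
python3 - <<'E'
from mv import *
s=st();show(s)
for sg in(1,-1):print(sg,rel(s,[.015,.26,.16],goalR(25,sg)))
E
```

```text
t 2.0 rk [-14.9 333.8 216.3] fr [ 0.   0.5 -0.2] q [ 0.68 -0.14  1.88 -0.57  1.53 -0.02] op 0.0381
Rrack
 [[-0.446  0.885  0.137]
 [ 0.719  0.445 -0.534]
 [-0.533 -0.14  -0.834]]
1 (array([-0.363,  0.015,  0.905]), array([ 0.0835, -0.1662,  0.1321]))
-1 (array([-0.363,  0.015,  0.905]), array([ 0.2269,  0.114 , -0.8319]))
```

Emit:
{"fn": "move_arm", "kwargs": {
  "series": [
    [-0.06,0,0.1,0.0166,-0.0334,0.026,-0.18],
    [-0.12,0,0.2,0.033,-0.0667,0.052,-0.18],
    [-0.18,0,0.3,0.05,-0.1,0.078,-0.18],
    [-0.24,0,0.4,0.0664,-0.1335,0.104,-0.18],
    [-0.3,0,0.5,0.083,-0.166,0.132,-0.18],
    [-0.36,0,0.5,0.083,-0.166,0.132,-0.18]
  ]
}}

```text
t: 2.6
tool_pos: [0.479, 0.1121, 0.1888]
orientation: [1.292, 1.672, -0.838]
force: [-0.4, -0.5, -1.2]
opening: 0.0383
```

```bash
python3 - <<'E'
from mv import *
s=st();show(s)
for sg in(1,):print(sg,rel(s,[.015,.16,.05],goalR(25,sg)))
E
```

```text
t 2.6 rk [  6.7 278.7 188.8] fr [-0.5 -0.4 -1.2] q [ 0.76  0.37  1.69 -0.94  1.77  0.66] op 0.0383
Rrack
 [[-0.011  1.    -0.007]
 [ 0.422 -0.002 -0.907]
 [-0.907 -0.013 -0.422]]
1 (array([0.757, 0.102, 1.661]), array([-0.0022,  0.0002,  0.0034]))
```

Emit:
{"fn": "move_arm", "kwargs": {
  "series": [
    [0.2,0.03,0.25,-0.0022,0,0.0034,-0.18],
    [0.4,0.06,0.5,-0.0022,0,0.0034,-0.18],
    [0.6,0.09,0.75,-0.0022,0,0.0034,-0.18],
    [0.8,0.1,1.0,-0.0022,0,0.0034,-0.18],
    [0.8,0.1,1.0,-0.0022,0,0.0034,-0.18]
  ]
}}

```text
t: 3.1
tool_pos: [0.5038, 0.0595, 0.0795]
orientation: [1.304, 1.666, -0.813]
force: [-1.1, 0.6, -0.7]
opening: 0.038
```

```bash
python3 - <<'E'
from mv import *
s=st();show(s)
for sg in(1,):print(sg,rel(s,[.015,.125,.031],goalR(25,sg)))
a=load("top");b=load("side")
crop(a,"pics/t2.png",280,140,200,180,3+1);crop(b,"pics/s2.png",200,180,180,150,4)
E
```

```text
t 3.1 rk [ 17.8 221.6  79.5] fr [-1.   0.9 -0.7] q [ 0.66  0.51  1.75 -0.98  1.57  0.79] op 0.038
Rrack
 [[ 0.009  1.     0.004]
 [ 0.429 -0.    -0.903]
 [-0.903  0.01  -0.429]]
1 (array([ 0.023, -0.032,  1.08 ]), array([ 0.0012, -0.0024, -0.0028]))
```

View pics/t2.png

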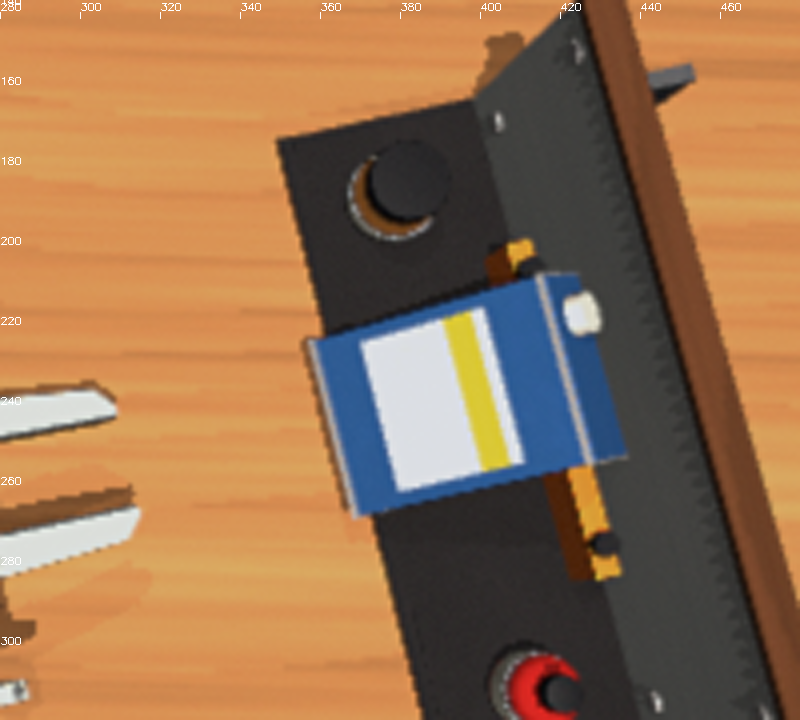

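View pics/s2.png

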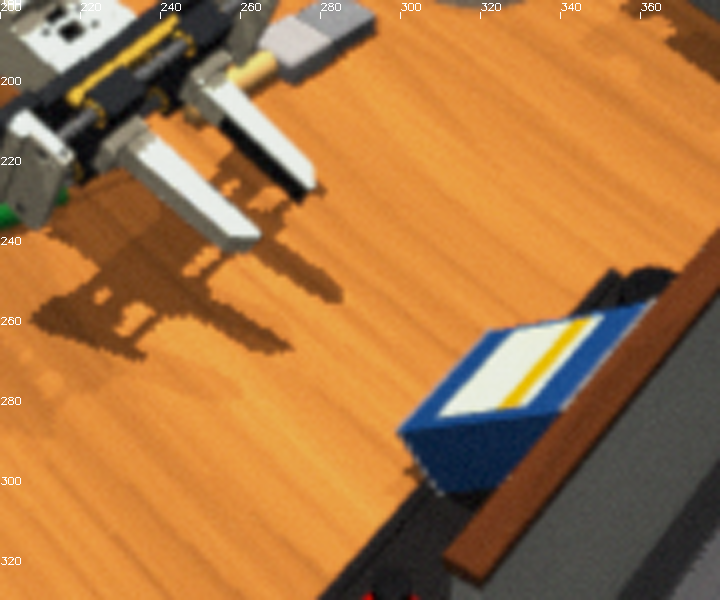

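```bash
python3 - <<'E'
from mv import *;import pickle
a,b=pickle.load(open("c0.pkl","rb"))
for n,uv in dict(brtop=(210,150),brR=(221,185),brbot=(214,222),drtip=(223,242),drh=(214,308),cork=(180,290)).items():print(n,(R.T@(ray(a,*uv,.01)-t)*1e3).round())
E
```

```text
brtop [263. 358.  10.]
brR [190. 351.  10.]
brbot [123. 378.  10.]
drtip [ 82. 369.  10.]
drh [-35. 409.  10.]
cork [ 11. 464.  10.]
```

Emit:
{"fn": "move_arm", "kwargs": {
  "series": [
    [0,-0.02,0.25,0.0012,-0.0024,-0.0028,-0.18],
    [0.02,-0.03,0.5,0.0012,-0.0024,-0.0028,-0.18],
    [0.02,-0.03,0.75,0.0012,-0.0024,-0.0028,-0.18],
    [0.02,-0.03,0.95,0.0012,-0.0024,-0.0028,-0.18],
    [0.02,-0.03,1.0,0.0012,-0.0024,-0.0028,-0.18],
    [0.02,-0.03,1.0,0.0012,-0.0024,-0.0028,-0.18]
  ]
}}

```text
t: 3.8
tool_pos: [0.526, -0.0256, 0.0384]
orientation: [1.296, 1.659, -0.819]
force: [-0.2, -0.5, 0.6]
opening: 0.0381
```

```bash
python3 - <<'E'
from mv import *
s=st();show(s)
print(rel(s,[.015,.117,.031],goalR(25,1)))
a=load("top");b=load("side")
crop(a,"pics/t3.png",330,180,130,110,5);crop(b,"pics/s3.png",250,220,120,100,6)
E
```

```text
t 3.8 rk [ 18.3 133.6  38.4] fr [-0.3 -0.4  0.6] q [ 0.51  0.54  1.83 -1.09  1.43  0.83] op 0.0381
Rrack
 [[ 0.007  1.     0.004]
 [ 0.42   0.001 -0.907]
 [-0.907  0.008 -0.42 ]]
(array([-0.003, -0.034,  0.182]), array([ 0.0013,  0.0009, -0.0023]))
```

View pics/t3.png

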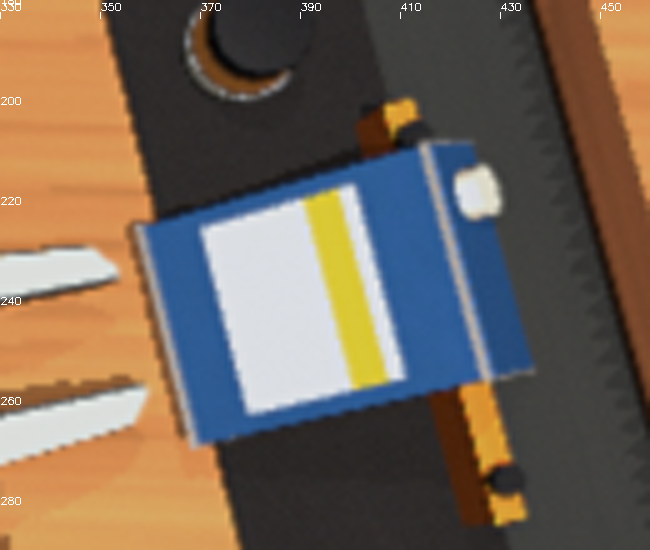

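View pics/s3.png

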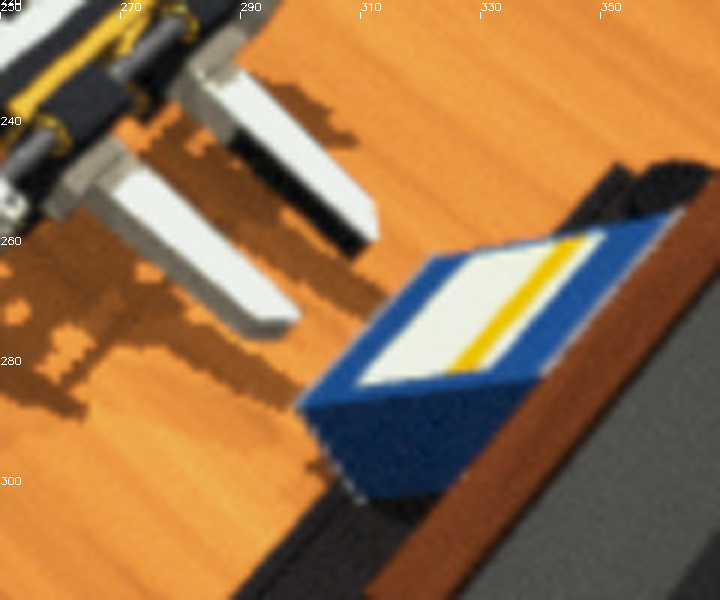

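Emit:
{"fn": "move_arm", "kwargs": {
  "series": [
    [0,-0.03,0.03,0.0013,0.0009,-0.0023,0.18],
    [0,-0.035,0.06,0.0013,0.0009,-0.0023,0.18],
    [0,-0.035,0.09,0.0013,0.0009,-0.0023,0.18],
    [0,-0.035,0.12,0.0013,0.0009,-0.0023,0.18],
    [0,-0.035,0.14,0.0013,0.0009,-0.0023,0.18],
    [0,-0.035,0.14,0.0013,0.0009,-0.0023,0.18]
  ]
}}

```text
t: 4.5
tool_pos: [0.5246, -0.04, 0.0305]
orientation: [1.294, 1.666, -0.829]
force: [-1.0, -0.7, 0.1]
opening: 0.0549
```

```bash
python3 - <<'E'
from mv import *
s=st();show(s)
print(rel(s,[.015,.117,.031],goalR(25,1)))
E
```

```text
t 4.5 rk [ 13.5 120.1  30.5] fr [-1.1 -0.4  0.1] q [ 0.49  0.54  1.84 -1.1   1.41  0.83] op 0.0549
Rrack
 [[-0.002  1.    -0.001]
 [ 0.421 -0.    -0.907]
 [-0.907 -0.003 -0.421]]
(array([-0.017,  0.015,  0.026]), array([-0.0004,  0.0004,  0.0008]))
```

Emit:
{"fn": "move_arm", "kwargs": {
  "series": [
    [-0.002,0,0.01,0,0,0,0.18],
    [-0.003,0,0.02,0,0,0,0.18],
    [-0.004,0,0.03,0,0,0,0.18],
    [-0.004,0,0.04,0,0,0,0.18]
  ]
}}

```text
t: 4.9
tool_pos: [0.526, -0.0428, 0.0295]
orientation: [1.293, 1.666, -0.827]
force: [-0.8, 5.2, 0.8]
opening: 0.0548
```

Emit:
{"fn": "move_arm", "kwargs": {
  "series": [
    [-0.001,0,0.01,0,0,0,0.18],
    [-0.002,0,0.02,0,0,0,0.18],
    [-0.003,0,0.03,0,0,0,0.18],
    [-0.004,0,0.04,0,0,0,0.18]
  ]
}}

```text
t: 5.3
tool_pos: [0.5267, -0.047, 0.0281]
orientation: [1.293, 1.666, -0.828]
force: [-0.5, 2.2, -0.1]
opening: 0.0551
```

```bash
python3 - <<'E'
from mv import *
s=st();show(s)
a=load("top");b=load("side")
crop(a,"pics/t4.png",330,180,130,110,5);crop(b,"pics/s4.png",250,220,120,100,6)
E
```

```text
t 5.3 rk [ 13.7 112.7  28.1] fr [ 0.1  2.3 -0.1] q [ 0.47  0.54  1.85 -1.11  1.4   0.83] op 0.0551
Rrack
 [[-0.002  1.    -0.001]
 [ 0.422  0.    -0.907]
 [-0.907 -0.002 -0.422]]
```

View pics/s4.png

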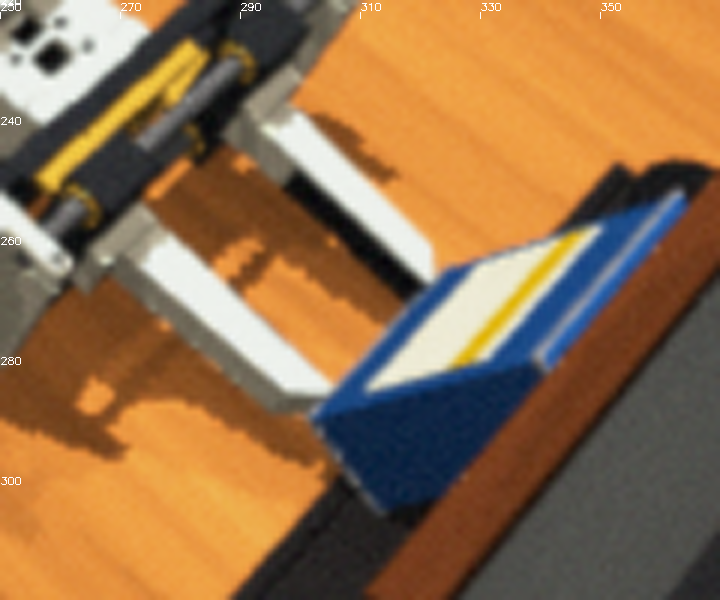

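View pics/t4.png

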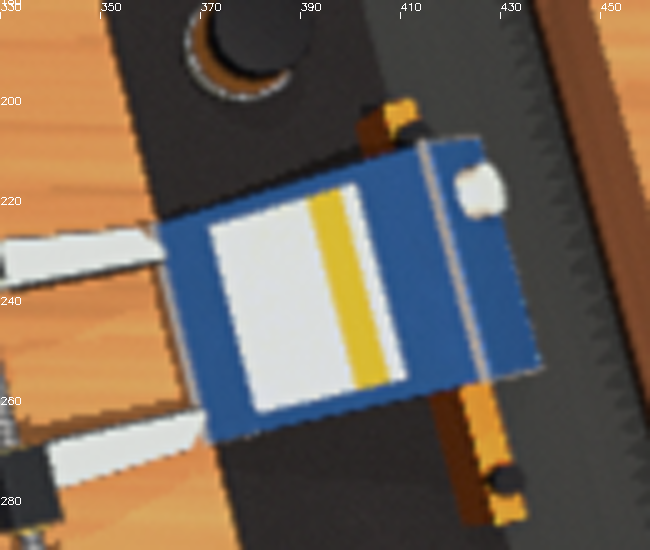

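Emit:
{"fn": "move_arm", "kwargs": {
  "series": [
    [-0.001,0,0.012,0,0,0,0.18],
    [-0.002,0,0.024,0,0,0,0.18],
    [-0.003,0,0.036,0,0,0,0.18],
    [-0.004,0,0.048,0,0,0,0.18],
    [-0.005,0,0.06,0,0,0,0.18],
    [-0.006,0,0.072,0,0,0,0.18],
    [-0.007,0,0.084,0,0,0,0.18],
    [-0.008,0,0.096,0,0,0,0.18]
  ]
}}

```text
t: 6.2
tool_pos: [0.5289, -0.0558, 0.0248]
orientation: [1.294, 1.666, -0.828]
force: [0.3, 1.4, 0.4]
opening: 0.0552
```

```bash
python3 - <<'E'
from mv import *
s=st();show(s)
a=load("top");b=load("side")
crop(a,"pics/t5.png",330,180,130,110,5);crop(b,"pics/s5.png",250,220,120,100,6)
E
```

```text
t 6.2 rk [ 13.7 103.6  24.8] fr [0.7 1.3 0.4] q [ 0.46  0.55  1.85 -1.12  1.39  0.83] op 0.0552
Rrack
 [[-0.002  1.    -0.001]
 [ 0.422  0.    -0.907]
 [-0.907 -0.002 -0.422]]
```

View pics/s5.png

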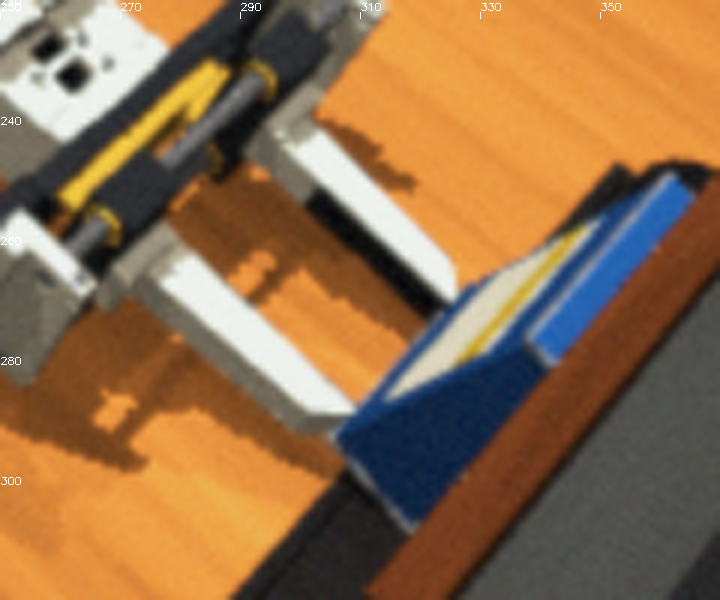

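View pics/t5.png

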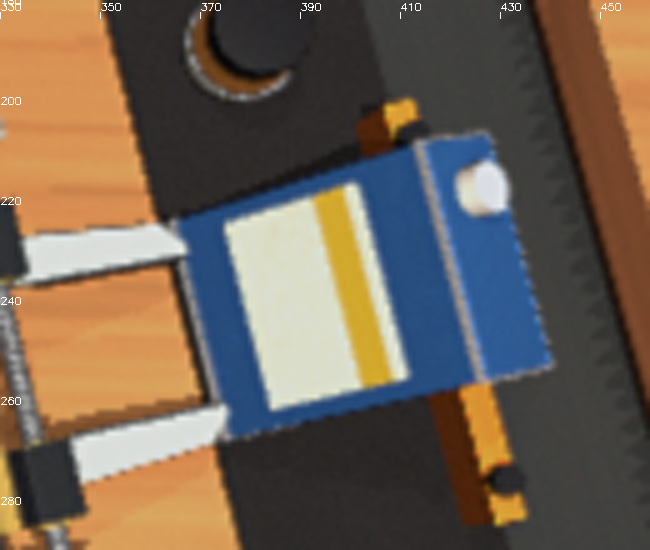

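Emit:
{"fn": "move_arm", "kwargs": {
  "series": [
    [-0.001,0,0.012,0,0,0,0.18],
    [-0.002,0,0.024,0,0,0,0.18],
    [-0.003,0,0.036,0,0,0,0.18],
    [-0.004,0,0.048,0,0,0,0.18],
    [-0.005,0,0.06,0,0,0,0.18],
    [-0.006,0,0.072,0,0,0,0.18],
    [-0.007,0,0.084,0,0,0,0.18],
    [-0.008,0,0.096,0,0,0,0.18]
  ]
}}

```text
t: 7.1
tool_pos: [0.5312, -0.0646, 0.0214]
orientation: [1.294, 1.666, -0.828]
force: [-0.2, 1.7, -1.1]
opening: 0.0548
```

Emit:
{"fn": "move_arm", "kwargs": {
  "series": [
    [-0.001,0,0.012,0,0,0,0.18],
    [-0.002,0,0.024,0,0,0,0.18],
    [-0.003,0,0.036,0,0,0,0.18],
    [-0.004,0,0.048,0,0,0,0.18],
    [-0.005,0,0.06,0,0,0,0.18],
    [-0.006,0,0.072,0,0,0,0.18]
  ]
}}

```text
t: 7.7
tool_pos: [0.5328, -0.0711, 0.0189]
orientation: [1.294, 1.666, -0.828]
force: [-0.3, 1.6, 0.6]
opening: 0.0546
```

```bash
python3 - <<'E'
from mv import *
s=st();show(s)
a=load("top");b=load("side")
crop(a,"pics/t6.png",330,180,130,110,5);crop(b,"pics/s6.png",250,220,120,100,6)
E
```

```text
t 7.7 rk [13.7 87.8 18.9] fr [0.1 1.6 0.6] q [ 0.43  0.55  1.86 -1.15  1.36  0.83] op 0.0546
Rrack
 [[-0.002  1.    -0.001]
 [ 0.422  0.    -0.907]
 [-0.907 -0.002 -0.422]]
```

View pics/s6.png

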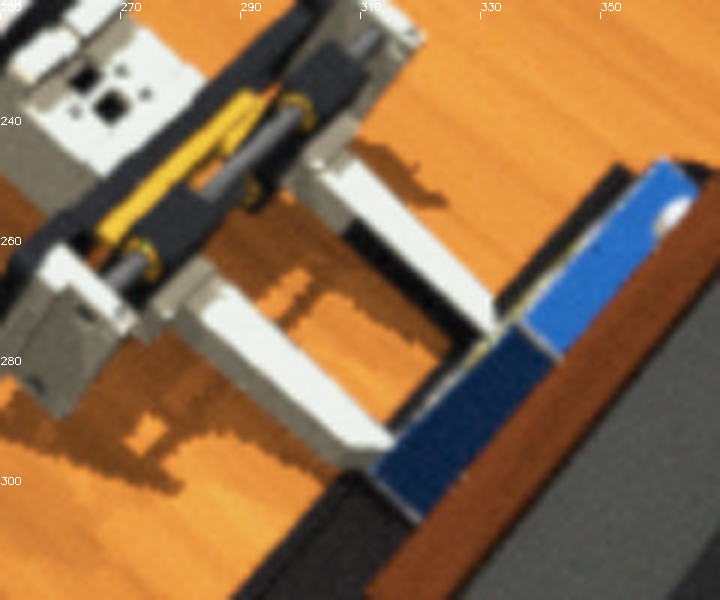

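View pics/t6.png

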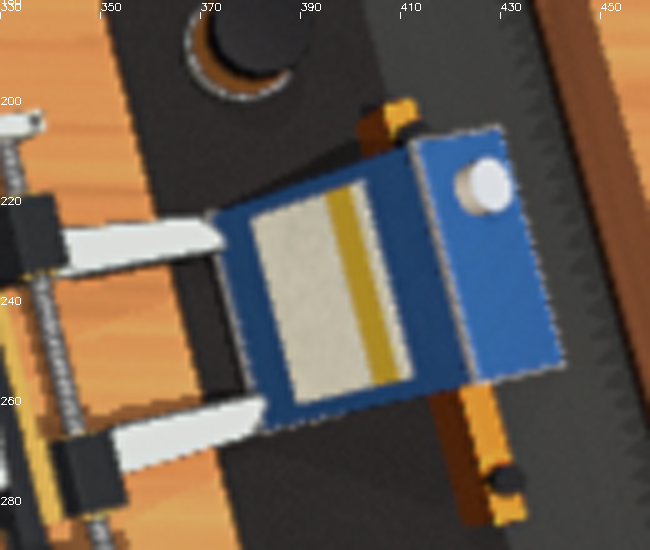

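Emit:
{"fn": "move_arm", "kwargs": {
  "series": [
    [-0.001,0,0.01,0,0,0,0.18],
    [-0.002,0,0.02,0,0,0,0.18],
    [-0.004,0,0.03,0,0,0,0.18],
    [-0.006,0,0.04,0,0,0,0.18],
    [-0.008,0,0.05,0,0,0,0.18],
    [-0.01,0,0.06,0,0,0,0.18],
    [-0.012,0,0.07,0,0,0,0.18],
    [-0.014,0,0.08,0,0,0,0.18]
  ]
}}

```text
t: 8.6
tool_pos: [0.5347, -0.0787, 0.0169]
orientation: [1.293, 1.666, -0.828]
force: [-0.8, 1.6, -0.0]
opening: 0.0548
```

```bash
python3 - <<'E'
from mv import *
s=st();show(s)
a=load("top");b=load("side")
crop(a,"pics/t7.png",330,180,130,110,5);crop(b,"pics/s7.png",250,220,120,100,6)
E
```

```text
t 8.6 rk [13.7 80.  16.9] fr [-0.4  1.7 -0. ] q [ 0.41  0.56  1.86 -1.16  1.35  0.84] op 0.0548
Rrack
 [[-0.002  1.    -0.001]
 [ 0.421  0.    -0.907]
 [-0.907 -0.002 -0.421]]
```

View pics/s7.png

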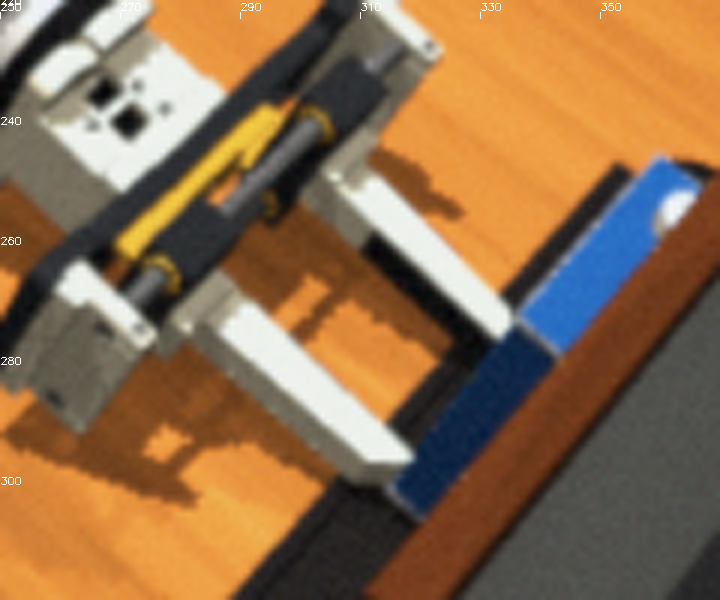

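View pics/t7.png

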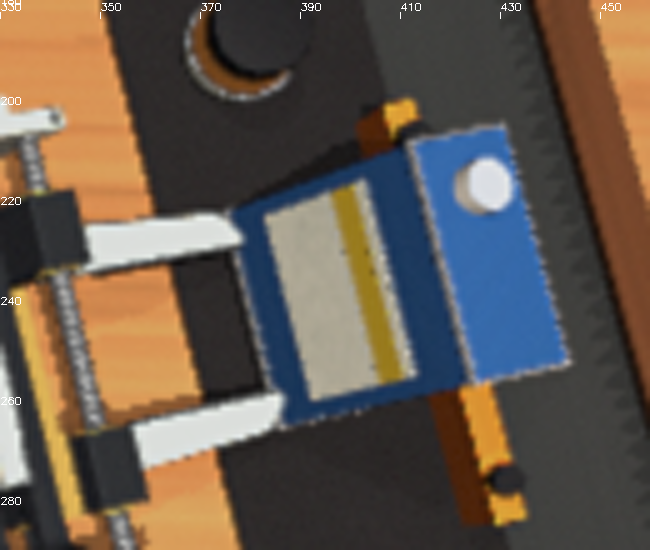

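Emit:
{"fn": "move_arm", "kwargs": {
  "series": [
    [-0.003,0,0.009,0,0,0,0.18],
    [-0.006,0,0.018,0,0,0,0.18],
    [-0.009,0,0.027,0,0,0,0.18],
    [-0.012,0,0.036,0,0,0,0.18],
    [-0.015,0,0.045,0,0,0,0.18],
    [-0.015,0,0.045,0,0,0,0.18]
  ]
}}

```text
t: 9.3
tool_pos: [0.5359, -0.0834, 0.0164]
orientation: [1.294, 1.666, -0.828]
force: [0.7, 0.6, 0.2]
opening: 0.0548
```

```bash
python3 - <<'E'
from mv import *
s=st();show(s)
a=load("top");b=load("side")
crop(a,"pics/t8.png",330,180,130,110,5);crop(b,"pics/s8.png",250,220,120,100,6)
E
```

```text
t 9.3 rk [13.7 75.2 16.4] fr [0.8 0.4 0.2] q [ 0.4   0.55  1.87 -1.17  1.34  0.84] op 0.0548
Rrack
 [[-0.002  1.    -0.001]
 [ 0.421  0.    -0.907]
 [-0.907 -0.002 -0.421]]
```

View pics/s8.png

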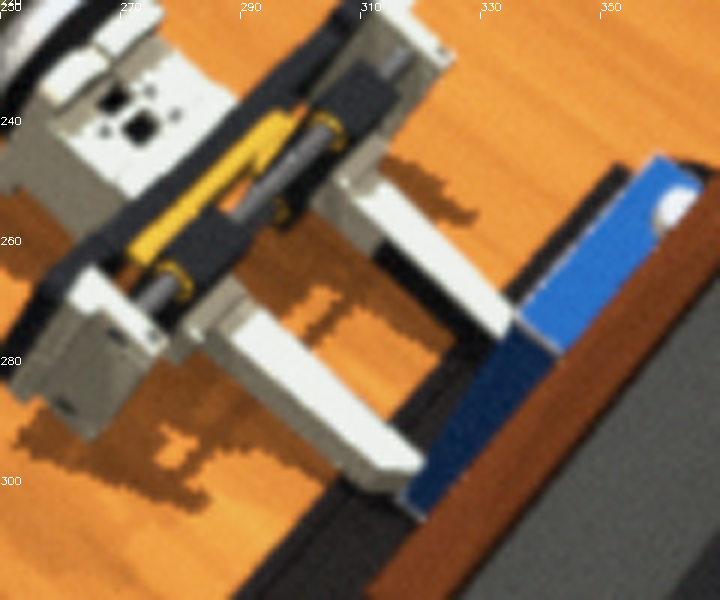

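View pics/t8.png

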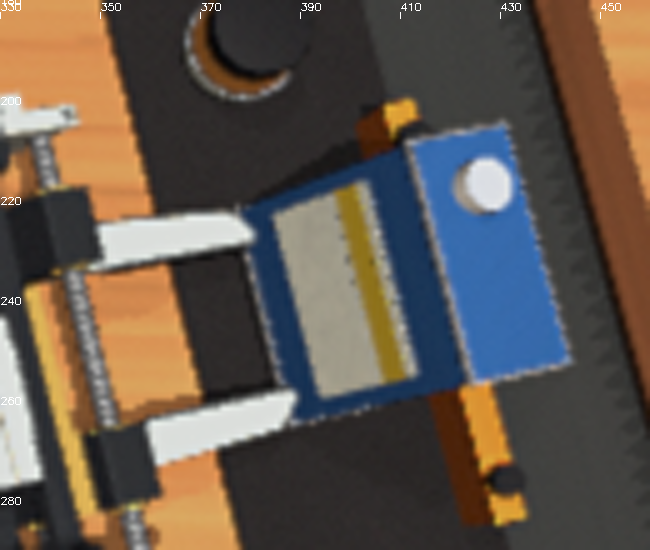

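Emit:
{"fn": "move_arm", "kwargs": {
  "series": [
    [-0.003,0,0.007,0,0,0,0.18],
    [-0.006,0,0.014,0,0,0,0.18],
    [-0.009,0,0.021,0,0,0,0.18],
    [-0.012,0,0.028,0,0,0,0.18],
    [-0.015,0,0.035,0,0,0,0.18],
    [-0.015,0,0.035,0,0,0,0.18]
  ]
}}

```text
t: 10.0
tool_pos: [0.5368, -0.087, 0.0162]
orientation: [1.294, 1.666, -0.828]
force: [-0.2, 0.4, 0.2]
opening: 0.055
```

```bash
python3 - <<'E'
from mv import *
s=st();show(s)
a=load("top");b=load("side")
crop(a,"pics/t9.png",330,180,130,110,5);crop(b,"pics/s9.png",250,220,120,100,6)
E
```

```text
t 10.0 rk [13.7 71.5 16.2] fr [-0.1  0.4  0.2] q [ 0.4   0.55  1.87 -1.17  1.34  0.83] op 0.055
Rrack
 [[-0.002  1.    -0.001]
 [ 0.422  0.    -0.907]
 [-0.907 -0.002 -0.422]]
```

View pics/s9.png

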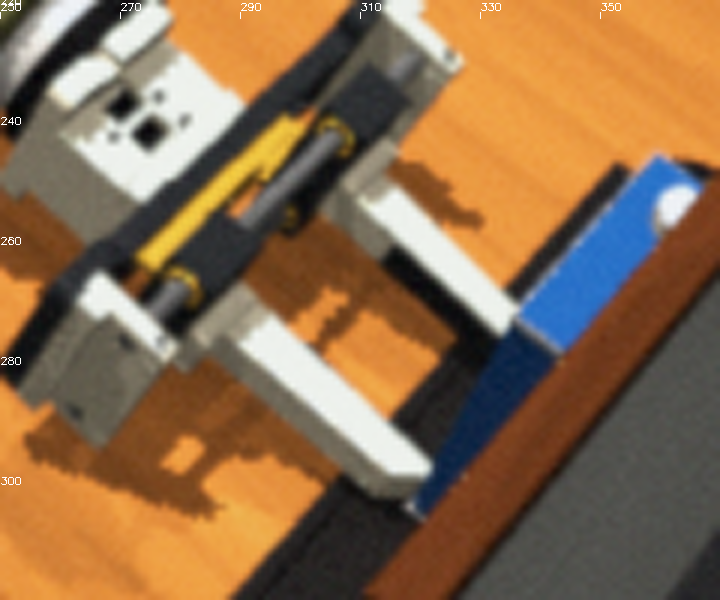

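View pics/t9.png

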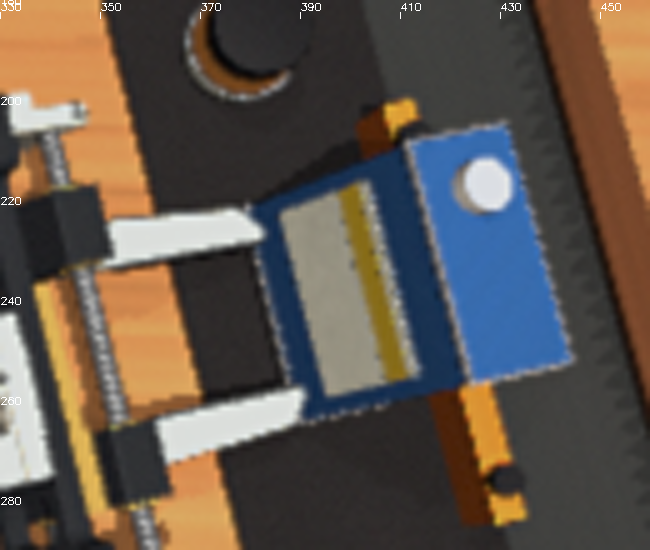

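```bash
cat >fit3.py <<'E'
from h import *;import pickle
from scipy.optimize import least_squares
from mv import R,t
a,b=pickle.load(open("c0.pkl","rb"))
def tin(p,l):
    s,d,psi,phi=p
    v=np.array([42*l[0],l[1]+20,l[2]])/1000
    v=Ro.from_euler('x',phi).as_matrix()@v
    v=Ro.from_euler('z',psi).as_matrix()@v
    return R@(v+[s,d,.003])+t
def fit(obs):
    obs=[(a if c=='a' else b,l,uv) for c,l,uv in obs]
    g=lambda p:np.concatenate([(proj(c,tin(p,l))-uv).ravel() for c,l,uv in obs])
    p=least_squares(g,[0.015,.04,0,.3]).x
    print("s,d mm",p[:2]*1e3,"psi,phi deg",np.degrees(p[2:]));print(g(p).reshape(-1,2).round(1))
    for l in[(0,20,0),(0,-20,120)]:print(l,(R.T@(tin(p,l)-t)*1e3).round(1))
E
python3 - <<'E'
from fit3 import *
fit([('a',(1,20,120),(411.6,208.4)),('a',(-1,20,120),(424,257.2)),('a',(1,-20,120),(431,204.4)),('a',(-1,-20,120),(444.4,251.6)),
('b',(-1,20,120),(337,273)),('b',(-1,-20,120),(342.5,278.7)),('b',(-1,-20,0),(320,306.7)),('b',(-1,20,0),(318,304))])
E
```

```text
s,d mm [16.08513145 46.33634732] psi,phi deg [-3.24043111 20.48125681]
[[ 0.1 -1.2]
 [-2.1 -0.8]
 [-0.6  0.8]
 [-3.7  1.8]
 [-4.1 -3.2]
 [ 7.7  6.9]
 [ 7.   6.5]
 [-6.2 -5.3]]
(0, 20, 0) [18.2 83.7 17. ]
(0, -20, 120) [ 13.7   4.4 115.4]
```

```bash
python3 - <<'E'
from fit3 import *
fit([('a',(1,20,120),(411.6,208.4)),('a',(-1,20,120),(424,257.2)),('a',(1,-20,120),(431,204.4)),('a',(-1,-20,120),(444.4,251.6)),
('b',(-1,20,120),(336.5,272.5)),('b',(-1,20,0),(317.5,304))])
E
```

```text
s,d mm [14.63462632 33.37127837] psi,phi deg [ 0.66219819 15.67171563]
[[-0.  -0.5]
 [ 1.1 -0.7]
 [ 0.1 -0.3]
 [ 0.3  0.2]
 [-1.4 -0.9]
 [-0.6  0.7]]
(0, 20, 0) [14.2 71.9 13.8]
(0, -20, 120) [ 15.    1.  118.5]
```

Emit:
{"fn": "move_arm", "kwargs": {
  "series": [
    [0,0,0.01,0,0,0,0.18],
    [0,0,0.02,0,0,0,0.18],
    [0,0,0.03,0,0,0,0.18],
    [-0.001,0,0.04,0,0,0,0.18],
    [-0.001,0,0.04,0,0,0,0.18]
  ]
}}

```text
t: 10.6
tool_pos: [0.5377, -0.0906, 0.0145]
orientation: [1.294, 1.666, -0.828]
force: [-0.2, 0.3, -0.1]
opening: 0.0547
```

```bash
python3 - <<'E'
from mv import *
s=st();show(s)
a=load("top");b=load("side")
crop(a,"pics/t10.png",330,180,130,110,5);crop(b,"pics/s10.png",250,220,120,100,6)
E
```

```text
t 10.6 rk [13.7 67.8 14.5] fr [-0.2  0.3 -0.1] q [ 0.39  0.56  1.87 -1.18  1.33  0.84] op 0.0547
Rrack
 [[-0.002  1.    -0.001]
 [ 0.422  0.    -0.907]
 [-0.907 -0.002 -0.422]]
```

View pics/s10.png

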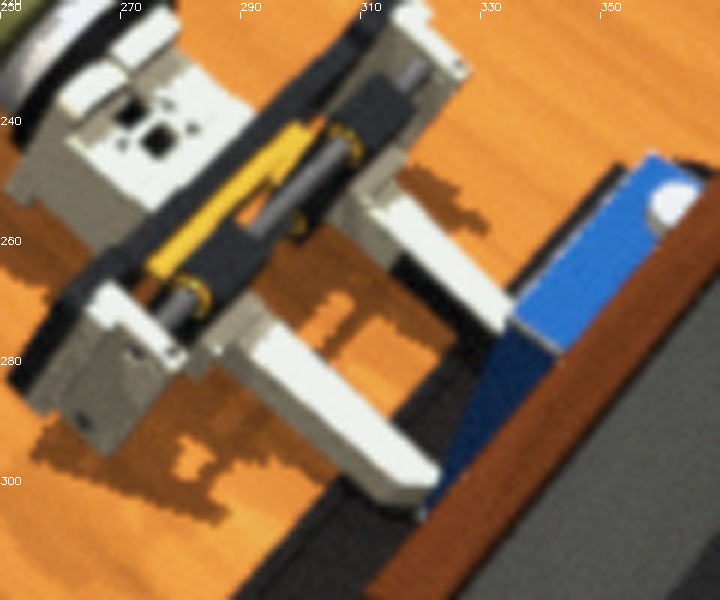

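View pics/t10.png

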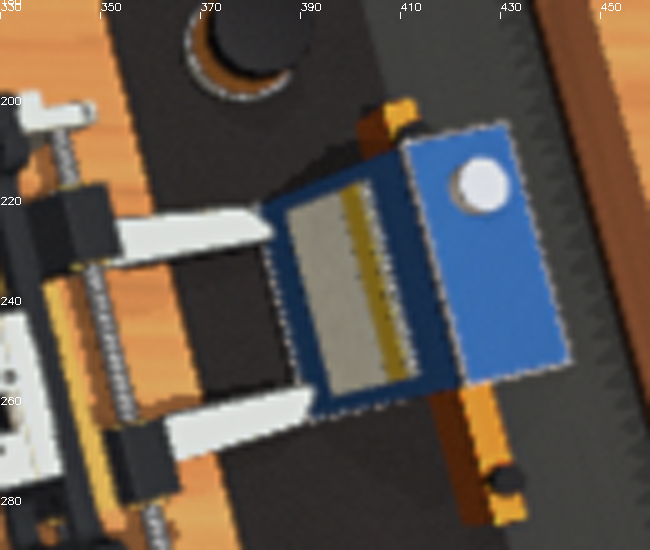

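Emit:
{"fn": "move_arm", "kwargs": {
  "series": [
    [-0.003,0,0.009,0,0,0,0.18],
    [-0.007,0,0.018,0,0,0,0.18],
    [-0.011,0,0.027,0,0,0,0.18],
    [-0.015,0,0.036,0,0,0,0.18],
    [-0.015,0,0.036,0,0,0,0.18]
  ]
}}

```text
t: 11.2
tool_pos: [0.5386, -0.0944, 0.0144]
orientation: [1.294, 1.666, -0.828]
force: [-0.1, -0.1, -1.4]
opening: 0.0548
```

```bash
python3 - <<'E'
from mv import *
s=st();show(s)
a=load("top");b=load("side")
crop(a,"pics/t11.png",330,180,130,110,5);crop(b,"pics/s11.png",250,220,120,100,6)
E
```

```text
t 11.2 rk [13.6 63.8 14.4] fr [-0.1 -0.  -1.4] q [ 0.38  0.55  1.87 -1.18  1.33  0.84] op 0.0548
Rrack
 [[-0.002  1.    -0.001]
 [ 0.422  0.    -0.907]
 [-0.907 -0.002 -0.422]]
```

View pics/s11.png

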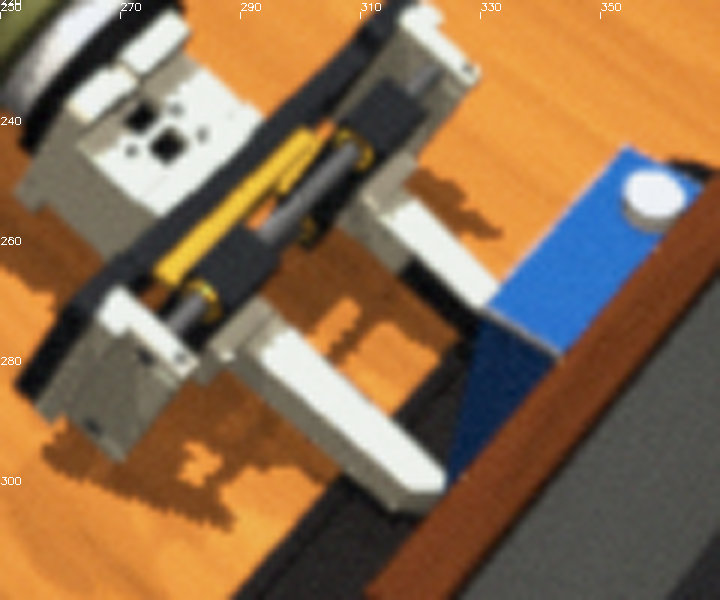

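View pics/t11.png

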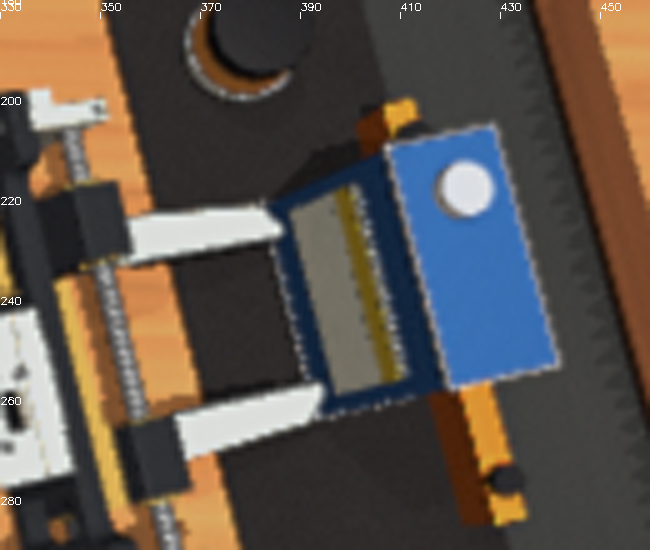

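```bash
python3 - <<'E'
from fit3 import *
fit([('a',(1,20,120),(407.4,209.6)),('a',(-1,20,120),(420,257.6)),('a',(1,-20,120),(429.4,204.8)),('a',(-1,-20,120),(441.6,252.8)),
('b',(-1,20,120),(331.3,271.3)),('b',(1,20,120),(354.7,244.5))])
E
```

```text
s,d mm [14.12099641 15.45355725] psi,phi deg [-0.10956097  4.12633923]
[[-0.2 -0.3]
 [-0.1  0.3]
 [-0.3 -0. ]
 [ 0.5  0.1]
 [-0.3 -0.1]
 [ 0.4 -0.1]]
(0, 20, 0) [14.2 55.3  5.9]
(0, -20, 120) [ 14.1   6.8 122.7]
```

Emit:
{"fn": "move_arm", "kwargs": {
  "series": [
    [-0.004,0,0.009,0,0,0,0.18],
    [-0.008,0,0.018,0,0,0,0.18],
    [-0.008,0,0.018,0,0,0,0.18],
    [-0.008,0,0.018,0,0,0,0.18]
  ]
}}

```text
t: 11.7
tool_pos: [0.5391, -0.0962, 0.0145]
orientation: [1.294, 1.666, -0.828]
force: [-0.9, 0.5, 0.5]
opening: 0.0547
```

```bash
python3 - <<'E'
from mv import *
s=st();show(s)
a=load("top");b=load("side")
crop(a,"pics/t12.png",360,180,100,100,6);crop(b,"pics/s12.png",280,220,100,100,6)
E
```

```text
t 11.7 rk [13.7 61.9 14.5] fr [-0.7  0.7  0.5] q [ 0.38  0.55  1.87 -1.19  1.33  0.84] op 0.0547
Rrack
 [[-0.002  1.    -0.001]
 [ 0.421  0.    -0.907]
 [-0.907 -0.002 -0.421]]
```

View pics/s12.png

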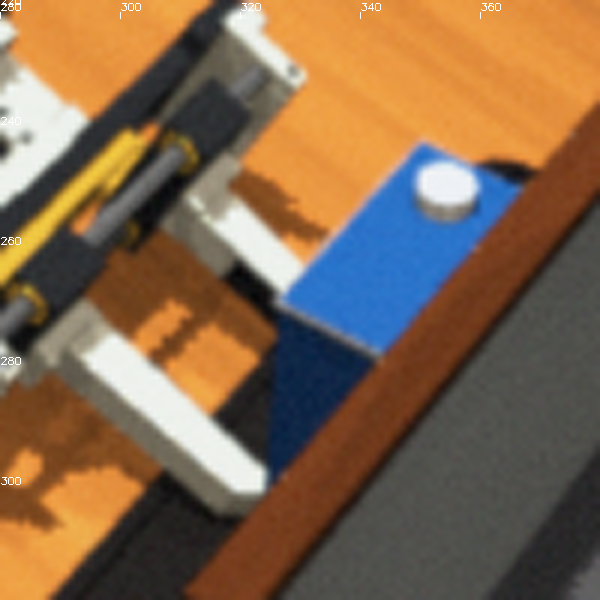

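View pics/t12.png

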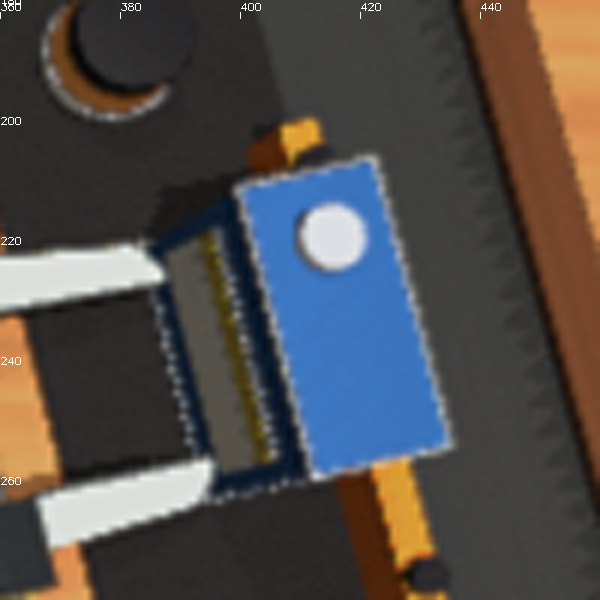

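```bash
python3 - <<'E'
from fit3 import *
fit([('a',(1,20,120),(399.7,211.2)),('a',(-1,20,120),(411.7,259.7)),('a',(1,-20,120),(422.7,206.2)),('a',(-1,-20,120),(435,254.2)),
('b',(-1,20,120),(326.3,270)),('b',(1,20,120),(350.3,243.8)),('a',(1,20,0),(385,221)),('a',(-1,20,0),(396,263))])
E
```

```text
s,d mm [14.18016784 14.07724912] psi,phi deg [-0.32166013 -2.10577669]
[[ 0.2 -0.2]
 [ 0.6 -0.3]
 [ 0.  -0.1]
 [ 0.4  0.2]
 [-1.  -0.2]
 [-0.7 -0.4]
 [ 0.3 -0.5]
 [-0.1 -0.1]]
(0, 20, 0) [14.4 54.   1.5]
(0, -20, 120) [ 14.2  18.5 122.9]
```

Emit:
{"fn": "move_arm", "kwargs": {
  "series": [
    [-0.002,0,0.0045,0,0,0,0.18],
    [-0.004,0,0.009,0,0,0,0.18],
    [-0.004,0,0.009,0,0,0,0.18]
  ]
}}

```text
t: 12.1
tool_pos: [0.5394, -0.0971, 0.0144]
orientation: [1.293, 1.666, -0.828]
force: [-0.5, 0.9, -0.7]
opening: 0.055
```

Emit:
{"fn": "move_arm", "kwargs": {
  "series": [
    [-0.002,0,0.0045,0,0,0,0.18],
    [-0.002,0,0.0045,0,0,0,0.18]
  ]
}}

```text
t: 12.3
tool_pos: [0.5395, -0.0976, 0.0144]
orientation: [1.294, 1.666, -0.828]
force: [-0.8, 0.6, 0.3]
opening: 0.0551
```

Emit:
{"fn": "move_arm", "kwargs": {
  "series": [
    [-0.002,0,0.0045,0,0,0,0.18],
    [-0.004,0,0.009,0,0,0,0.18]
  ]
}}

```text
t: 12.5
tool_pos: [0.5398, -0.0986, 0.0144]
orientation: [1.294, 1.666, -0.828]
force: [-0.5, 2.1, 0.1]
opening: 0.0548
```

Emit:
{"fn": "move_arm", "kwargs": {
  "series": [
    [-0.002,0,0.0045,0,0,0,0.18],
    [-0.002,0,0.0045,0,0,0,0.18]
  ]
}}

```text
t: 12.7
tool_pos: [0.5398, -0.0989, 0.0144]
orientation: [1.294, 1.666, -0.828]
force: [-2.8, 3.6, 0.9]
opening: 0.0548
```

```bash
python3 - <<'E'
from mv import *
s=st();show(s)
E
```

```text
t 12.7 rk [13.7 59.2 14.4] fr [-1.8  4.2  0.9] q [ 0.37  0.55  1.88 -1.19  1.32  0.83] op 0.0548
Rrack
 [[-0.002  1.    -0.001]
 [ 0.422  0.    -0.907]
 [-0.907 -0.002 -0.422]]
```

Emit:
{"fn": "move_arm", "kwargs": {
  "series": [
    [-0.002,0,0.005,0,0,0,0.18],
    [-0.002,0,0.005,0,0,0,0.18]
  ]
}}

```text
t: 12.9
tool_pos: [0.5399, -0.0991, 0.0143]
orientation: [1.294, 1.666, -0.827]
force: [-5.4, 6.3, 3.5]
opening: 0.0552
```

```bash
python3 - <<'E'
from mv import *
s=st();show(s)
E
```

```text
t 12.9 rk [13.8 59.  14.3] fr [-3.7  7.5  3.5] q [ 0.37  0.55  1.88 -1.19  1.32  0.83] op 0.0552
Rrack
 [[-0.002  1.    -0.   ]
 [ 0.422  0.001 -0.907]
 [-0.907 -0.002 -0.422]]
```

Emit:
{"fn": "move_arm", "kwargs": {
  "series": [
    [-0.003,-0.004,0.0035,0,0,0,0.18],
    [-0.003,-0.004,0.0035,0,0,0,0.18]
  ]
}}

```text
t: 13.1
tool_pos: [0.5399, -0.0992, 0.0144]
orientation: [1.293, 1.667, -0.826]
force: [-4.3, 10.2, 2.6]
opening: 0.0551
```

```bash
python3 - <<'E'
from mv import *
s=st();show(s)
E
```

```text
t 13.1 rk [13.7 58.9 14.4] fr [-1.6 10.9  2.6] q [ 0.37  0.55  1.88 -1.19  1.32  0.83] op 0.0551
Rrack
 [[-0.002  1.     0.   ]
 [ 0.422  0.001 -0.906]
 [-0.906 -0.002 -0.422]]
```

Emit:
{"fn": "move_arm", "kwargs": {
  "series": [
    [0,0,0,0,0,0,0.18],
    [0,0,0,0,0,0,0.18],
    [0,0,0,0,0,0,0.18],
    [0,0,0,0,0,0,0.18]
  ]
}}

```text
t: 13.5
tool_pos: [0.5399, -0.0992, 0.0144]
orientation: [1.293, 1.667, -0.826]
force: [-4.1, 9.8, 2.7]
opening: 0.0549
```

```bash
python3 - <<'E'
from mv import *
s=st();show(s)
a=load("top");b=load("side")
crop(a,"pics/t13.png",360,180,100,100,6);crop(b,"pics/s13.png",280,220,100,100,6)
s=st();show(s)
E
```

```text
t 13.5 rk [13.7 58.8 14.4] fr [-1.6 10.5  2.7] q [ 0.37  0.55  1.88 -1.19  1.32  0.83] op 0.0549
Rrack
 [[-0.002  1.     0.   ]
 [ 0.422  0.001 -0.906]
 [-0.906 -0.002 -0.422]]
t 13.6 rk [13.7 58.9 14.4] fr [-1.8 10.5  2. ] q [ 0.37  0.55  1.88 -1.19  1.32  0.83] op 0.0545
Rrack
 [[-0.002  1.     0.   ]
 [ 0.422  0.001 -0.906]
 [-0.906 -0.002 -0.422]]
```

View pics/s13.png

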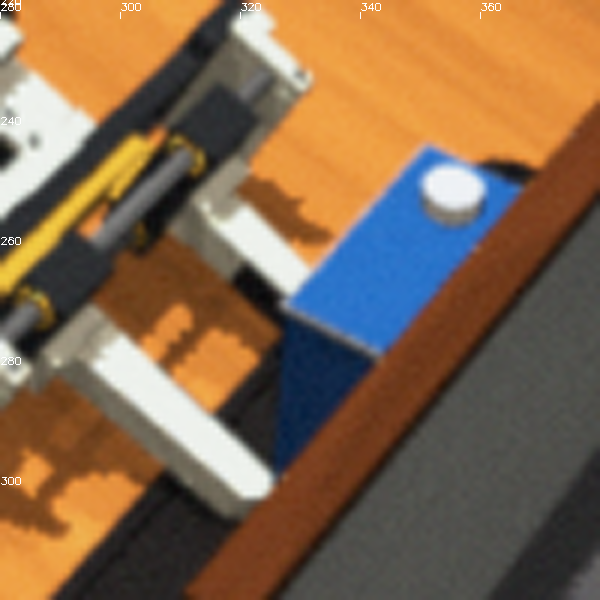

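View pics/t13.png

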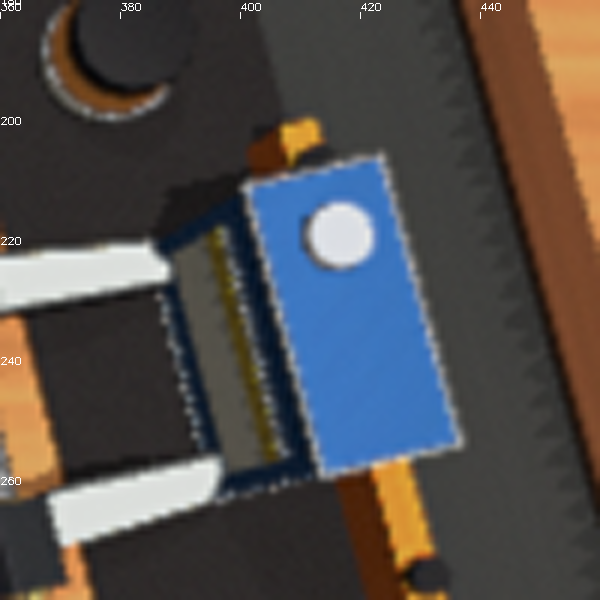

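```bash
python3 - <<'E'
from fit3 import *
fit([('a',(1,20,120),(400.8,211.2)),('a',(-1,20,120),(413.2,259.7)),('a',(1,-20,120),(423.7,205.7)),('a',(-1,-20,120),(436.8,253.9)),
('b',(-1,20,120),(327.5,270.5)),('b',(1,20,120),(351.3,244.3)),('a',(1,20,0),(386,221)),('a',(-1,20,0),(397.3,263))])
E
```

```text
s,d mm [14.24685915 11.95964476] psi,phi deg [ 0.18897078 -1.98990183]
[[ 0.3 -0.3]
 [ 0.7 -0.4]
 [ 0.1  0.1]
 [ 0.2  0.1]
 [-1.   0. ]
 [-0.8 -0.4]
 [ 0.2 -0.5]
 [-0.1 -0.2]]
(0, 20, 0) [14.1 51.9  1.6]
(0, -20, 120) [ 14.2  16.1 122.9]
```

Emit:
{"fn": "move_arm", "kwargs": {
  "series": [
    [0,0,0,0,0,0,0.18],
    [0,0,0,0,0,0,0.18]
  ]
}}

```text
t: 13.8
tool_pos: [0.5399, -0.0992, 0.0144]
orientation: [1.293, 1.667, -0.826]
force: [-4.2, 9.7, 1.5]
opening: 0.0547
```

Emit:
{"fn": "move_arm", "kwargs": {
  "series": [
    [0.004,0.0,-0.009,0,0,0,0.18],
    [0.008,0.0,-0.018,0,0,0,0.18],
    [0.02,0,-0.045,0,0,0,0.18],
    [0.03,0,-0.1,0,0,0,0.18],
    [0.04,0,-0.3,0,0,0,0.18],
    [0,0,-0.6,0,0,0,0.18],
    [0,0,-0.95,0,0,0,0.18],
    [0,0,-0.95,0,0,0,0.18]
  ]
}}

```text
t: 14.6
tool_pos: [0.52, -0.0129, 0.0566]
orientation: [1.293, 1.666, -0.822]
force: [1.1, -0.0, -0.6]
opening: 0.0549
```

```bash
python3 - <<'E'
from mv import *
s=st();show(s)
a=load("top");b=load("side")
crop(a,"pics/t14.png",340,130,150,200,3);crop(b,"pics/s14.png",260,210,130,130,4)
crop(a,"pics/t14b.png",360,180,100,100,6)
E
```

```text
t 14.6 rk [ 15.7 147.4  56.6] fr [ 1.  -0.3 -0.6] q [ 0.54  0.5   1.83 -1.07  1.46  0.8 ] op 0.0549
Rrack
 [[ 0.     1.     0.004]
 [ 0.423  0.003 -0.906]
 [-0.906  0.002 -0.423]]
```

View pics/t14.png

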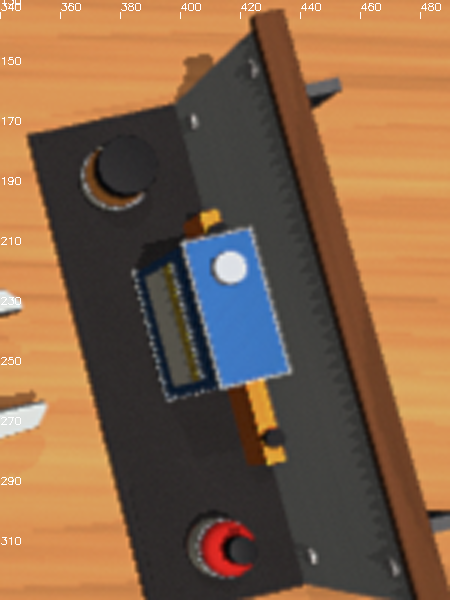

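View pics/s14.png

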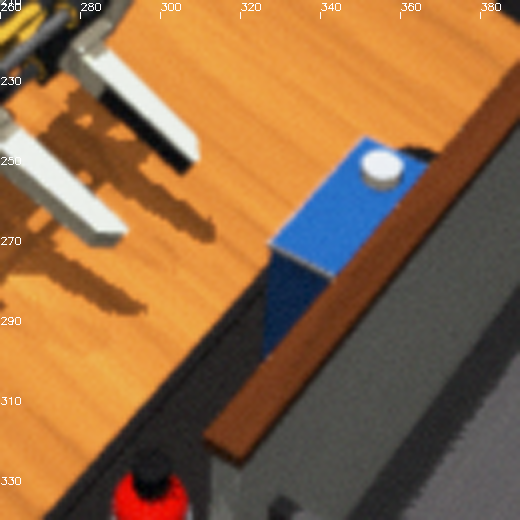

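View pics/t14b.png

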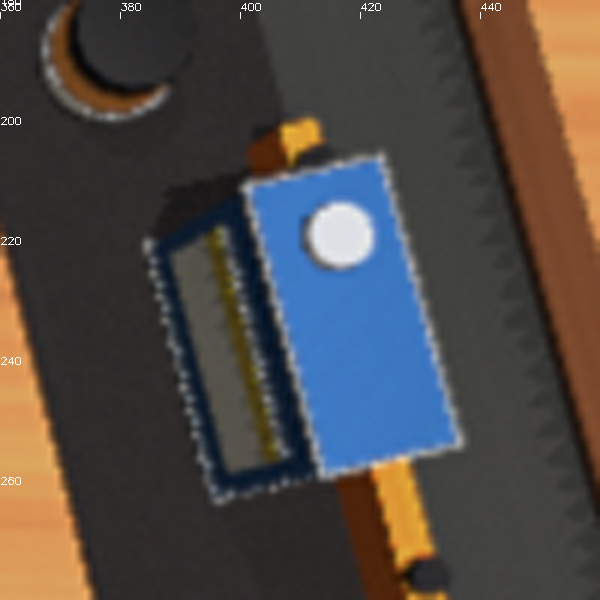

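```bash
python3 - <<'E'
from fit3 import *
fit([('a',(1,20,120),(400.8,211.2)),('a',(-1,20,120),(413.2,259.7)),('a',(1,-20,120),(423.7,205.7)),('a',(-1,-20,120),(436.8,253.9)),
('b',(-1,20,120),(327.5,270.5)),('b',(1,20,120),(351.3,244.3)),('a',(1,20,0),(384.5,220)),('a',(-1,20,0),(396.2,263.7))])
E
```

```text
s,d mm [14.32109276 14.40235792] psi,phi deg [ 0.19487011 -0.86067929]
[[ 0.4 -0.4]
 [ 0.8 -0.5]
 [ 0.1  0.1]
 [ 0.1  0.1]
 [-1.  -0.4]
 [-0.8 -0.8]
 [ 0.6  0.6]
 [-0.1 -0.7]]
(0, 20, 0) [14.2 54.4  2.4]
(0, -20, 120) [ 14.3  16.2 123. ]
```

Emit:
{"fn": "move_arm", "kwargs": {
  "series": [
    [-0.2,0,-0.4,0,0,0,0.18],
    [-0.4,0,-0.8,0,0,0,0.18],
    [-0.4,0,-0.8,0,0,0,0.18],
    [-0.4,0,-0.8,0,0,0,0.18],
    [-0.4,0,-0.8,0,0,0,0.18]
  ]
}}

```text
t: 15.2
tool_pos: [0.5043, 0.036, 0.1231]
orientation: [1.293, 1.666, -0.831]
force: [-0.4, -0.5, -0.6]
opening: 0.0555
```

```bash
python3 - <<'E'
from mv import *
a=load("top");cv2.imwrite("pics/t15.png",a["frame"][:,:,::-1]);show(st())
E
```

```text
t 15.25 rk [ 12.3 198.5 123. ] fr [ 0.  -0.6 -0. ] q [ 0.63  0.41  1.79 -1.    1.6   0.72] op 0.0549
Rrack
 [[-0.004  1.    -0.003]
 [ 0.421 -0.001 -0.907]
 [-0.907 -0.005 -0.421]]
```

View pics/t15.png

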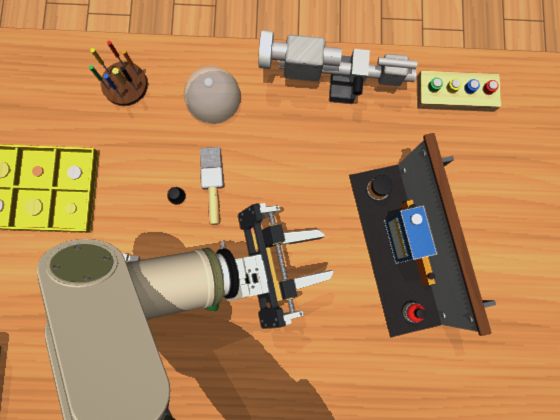

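The tin is upright at the stop with the gripper well clear. The bottle (415,313), jar (379,187), brush and loupe are where they started. The screwdriver lies hidden under the arm, which was well above it. I'm handing in.

```bash
python3 -c "
from plant import *
print(close_job())"
```

```text
the job is handed in; nothing more can be done
None
```

The tin is standing upright against the orange foot stop, and I handed the job in at about 15 s, with the gripper about 14 cm clear of the tin.

- **Standing it up:** I pushed on the tin's outer bottom edge with both fingertips, the tool tilted 25° below level. The foot slid along the mat and the top slid up the board. Readings after each short push were about 5 N or less. I read the force only at the end of each push, so short peaks in between could have been missed.
- **Pressing it home:** The tin met resistance where the stop was measured, about 16.5 mm out from the board. I held about 10.5 N straight into the stop for about 0.7 s, with total force about 11 N, then backed straight off.
- **Last check of the tin:** The final pictures put it 0.2° from square to the board. The fitted tilt was -0.9°, which is within measuring error of upright. The back was fitted at 14 mm at the foot and 16 mm at the top, which agrees with the stop to about 2 mm. The tin did not move when I let go.
- **Bystanders:** The bottle, jar, brush and loupe look unmoved in the last top picture. The arm hid the screwdriver, holder and cork there, so I could not confirm those three. The arm passed well above them, and I felt no unexpected contact.

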